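# Set the tripod leg to its mark and close the cam lever

## Robot

A 6-joint arm with a two-finger parallel gripper is mounted at the origin on the work surface. World frame = base frame: x ahead of the robot, y to its left, z up, the work surface at z = 0. Lengths are in m, angles in rad, forces in N, time in s.
With the tool pointing down it reaches from about 0.275 to 0.75 m from the base axis. Payload 10.2 kg.
Tool frame: the origin (TCP) lies midway between the tips of the shut fingers; the grasp point (between the pads) lies 19 mm behind it (env.hold_point_z is the distance from the TCP to the grasp point, in m); z points along the fingers, y is the line along which they close (so a half turn about z gives the same grasp; the last joint's range is limited). The gripper opens to 85 mm and grips with 20 to 120 N. Pads are 22 mm wide; open, the fingers measure 114 mm over their backs; the gripper's body (76 mm by 85 mm) begins 54 mm behind the grasp point. The pads swing forward as they close: fully open they stand 13 mm farther back than shut.
Start: joints at [1.03, 0.313, 1.498, -0, 1.331, -0.223], TCP at [0.164, 0.499, 0.231] pointing down, gripper open.
Joint ranges: [-2.94, 2.94], [-0.97, 2.17], [0.19, 2.56], [-1.23, 4.37], [0.02, 3.11], [-2.88, 2.88]. Speed limits (rad/s): [2.39, 2.39, 3.01, 3.14, 3.14, 3.14].

## Interface

Orientations are given as a unit quaternion [x, y, z, w].
In Python, from bench import env, kinematics, monitor, eyes, job gives the robot as it stands. The module is installed in compiled form; this text tells all that it offers. Calls block until the motion is done:
- env.reach(position, orientation): joint-space move of the TCP to a pose.
- env.movel(position, velocity=0.15, frame=None, guard=None): straight line of the TCP; frame=None keeps the orientation; velocity is the mean speed in m/s. With guard (N) it stops when the force on the tool has changed by that much, and returns True; else False.
- env.set_joints(angles): joint-space move.
- env.release() and env.close_gripper(effort=None): open the fingers fully, or close them until they stop; effort is the grip in N (None keeps the last).
- env.hold(seconds).
- kinematics.ik(position, orientation): joint angles nearest the present ones, or None.
- monitor.sense(): the state.
- eyes.grab_frame(name): name is "scene" or "side" or "wrist"; returns a dict with "frame" (400x640x3 uint8, red, green, blue), "mtx" (3x3 intrinsics, pixels), "view" (4x4, takes a point from world to camera coordinates). Camera axes: x right, y down, z forward; pixel columns grow to the right and rows downward; lengths in m; the calibration is good to about 2 mm. A picture is of the moment at which its call begins. There is no depth.
A pose or a line that the arm cannot do raises env.MotionError and nothing moves.
- job.hand_in(): hands the job in; it is judged then, once.
The state is a dict: "clock": time; "joints": joint angles; "qvel": joint speeds; "joint_efforts": joint torques, N m; "position": TCP position; "ee_rot": TCP orientation; "contact_force": force on the tool from outside, world axes, zero at the start; "ft_torque": the same for the moment, N m; "finger_gap": opening from 0.0 (shut) to 1.0 (fully open); "gripper_force": force on a finger pad.
Only numpy, scipy, OpenCV 4.12 (cv2) and the standard library are available. Lean on these libraries where they do the work, as an engineer would, in place of code of your own. Each camera call takes 0.05 s, during which the arm holds its last target. There are 200 camera calls.

## Task

Take the steel torch out of the leg's way and stand it upright on the green coaster. Then draw the spring-loaded tripod leg out (it has an orange thumb tab for this) until the middle of its rubber foot is level with the red length mark and, only with it held there, press the red cam lever fully closed against the leg. Finish while still holding, the fingers squeezing leg and lever together with the foot on the mark; leave the keys, the door handle and the key box alone.

Things in the scene. Friction and masses are not known exactly. Their poses are not given: they have to be found in the camera images.
- stand: Folded tripod in a wooden cradle fixed to the table. Origin: underside of the board, below the mouth of the grey collar. y = the way the leg slides out, z up, x = the lever's side. Board 8 mm thick, 90 mm wide, y -160 to 225. Leg axis at x 0, 60 mm above the table. Collar, black tubes, saddles and hub all lie at y below 0, at most 80 mm high.
- leg: Sliding leg: level square aluminium tube, 18 x 18 mm, axis 60 mm above the table, with a black rubber foot (28 mm across, 12 mm thick). Origin: foot's centre; axes as the stand's. Starts fully in, foot 126 mm from the collar; slides along +y by up to 85 mm. A spring pulls it in with 4 N at the start, 6 N fully out: it slips back if let go.
- tab (a point): Middle of the collar-side face of the leg's orange thumb tab. Tab: on the side away from the lever, 6 mm thick along y, from x -9 to x -38 in the stand's frame, z 45 to 75. The point is 81 mm collar-wards of the foot's centre, 45 mm from the collar at the start. A finger between collar and tab, moved along +y, draws the leg out.
- lever: Red cam lever on the collar. Origin: its upright hinge pin, at x 12.5, y -4, z 60 in the stand's frame; its y runs along the blade. Starts 0.24 to 0.32 rad open, tip swung to the stand's +x; light friction (1 to 3 N), stays where left. Fully closed (stop), the blade lies flat along the leg's side, parallel to the stand's y.
- lever_tip (a point): Free end of the lever's blade, 114 mm from the pin. Blade 6 mm thick, 22 mm high, centred on its axis. Closed, its outer face is at x 15.5 in the stand's frame, so leg and blade together are 25 mm wide, from the leg's plain side (x -9) to that face, centre x 3.
- mark: Red length mark on the board: a thin red line across it between two red pointers (18 x 6 x 8 mm) at x -38 and 38. Origin: middle of the line, on the board's top; axes as the stand's. The foot's centre must come directly above the line. It lies 25 to 60 mm farther out than the foot at the start and stays put.
- torch: Steel torch standing upright on the cradle board just beyond the foot, in the leg's way: 130 mm tall, body 30 mm across, head (the top 32 mm) 34 mm across, about 0.14 kg. Origin: centre of its underside; z is its axis.
- coaster: Green round silicone coaster lying on the table, fixed, 100 mm across, 6 mm thick. Origin: centre of its underside.
- keybox: Wooden key box with a hinged lid, 110 x 160 x 65 mm plus lid; bystander, fixed. Origin: centre of its underside.
- handle: Chrome lever door handle lying loose on its 52 mm rose, lever 115 mm long along its y axis, 47 mm high; bystander. Origin: underside of the rose, at its centre.
- key_a: Brass-coloured key, 67 mm long along x, 4 mm thick, loose; bystander. Origin: underside, near its middle.
- key_b: The other brass-coloured key, same form; bystander.
Not all that is in view belongs to the job. Of the things that look like the torch, the largest one is meant.

How it is judged:
On the way, in this order (a step that is already met when the one before it is completed fails the run):
1. the torch stands upright on the coaster, let go and at rest (horizontal distance between torch and coaster below 0.04 m and z of torch in the frame of coaster between 0.003 and 0.01 m and angle between torch's own z axis and vertical below 0.1 rad and linear speed of torch below 0.02 m/s and contact force between the fingers and torch below 0.1 N), for 0.2 s.
2. the fingers hold the leg with its foot within 5 mm of the mark, the lever not yet closed (over 0.10 rad open) (y of leg in the frame of mark between -0.005 and 0.005 m and angle between the y axis of lever and the y axis of stand, either way round above 0.1 rad and contact force between the fingers and leg above 1 N), for 0.1 s.
At the end, for the whole second after the job is handed in: The foot's centre is within 5 mm of the red mark along the leg, the lever is closed to within 0.04 rad, the fingers press on both leg and lever (over 1 N each) and keep holding; the torch stands upright and still on the coaster, its axis within 40 mm of the coaster's centre (y of leg in the frame of mark between -0.005 and 0.005 m and angle between the y axis of lever and the y axis of stand, either way round below 0.04 rad and contact force between the fingers and leg above 1 N and contact force between the fingers and lever above 1 N and horizontal distance between torch and coaster below 0.04 m and z of torch in the frame of coaster between 0.003 and 0.01 m and angle between torch's own z axis and vertical below 0.1 rad and linear speed of torch below 0.02 m/s); the arm keeps its last pose, push and grip.
It fails at once if the lever is pressed shut (under 0.08 rad) while the foot is more than 7 mm off the mark (angle between the y axis of lever and the y axis of stand, either way round below 0.08 rad and (y of leg in the frame of mark above 0.007 m or y of leg in the frame of mark below -0.007 m)).
It fails at once if the torch is knocked over (angle between torch's own z axis and vertical above 0.7 rad).
It fails at once if the leg shoves the torch (contact force between leg and torch above 2 N).
It fails at once if the door handle or a key is moved by more than 30 mm (distance of any of handle, key_a, key_b from where it was at the start of the episode above 0.03 m).
It fails at once if the key box is pressed on or pushed (contact force between the arm and keybox above 3 N).
It also fails if it takes over 58 s, if anything falls off the work surface, if the arm or the gripper's body presses on something with over 40 N, if the wrist force passes 120 N, or if a joint passes its speed limit or range.

## Working session

There is one attempt and no reset: what is moved stays moved. The work goes in short steps, each a Python script; the robot and the scene stay as the last script left them, time stands still between calls to the robot, and variables do not carry over. Pictures are saved under pics/ and viewed, at most 10 in all, crops included, and the job is handed in when it is done.

```bash
mkdir -p pics; cat > h.py <<'E'
import numpy as np, cv2
from bench import env, kinematics, monitor, eyes, job
from scipy.spatial.transform import Rotation as R
def snap(n,f,crop=None,s=1):
    d=eyes.grab_frame(n); im=d["frame"][:,:,::-1].copy()
    np.savez('pics/'+f+'.npz',m=d["mtx"],v=d["view"]); cv2.imwrite('pics/'+f+'_raw.png',im)
def ray(f,u,v):
    d=np.load('pics/'+f+'.npz'); V=d['v']; r=V[:3,:3].T@np.linalg.inv(d['m'])@[u,v,1]
    return -V[:3,:3].T@V[:3,3], r
def at(f,u,v,z):
    c,r=ray(f,u,v); return c+r*(z-c[2])/r[2]
def px(f,p):
    d=np.load('pics/'+f+'.npz'); q=d['m']@(d['v'][:3,:3]@np.array(p)+d['v'][:3,3]); return q[:2]/q[2]
def down(yaw): # tool z down, tool y at angle yaw in world
    y=np.array([np.cos(yaw),np.sin(yaw),0]); z=np.array([0,0,-1.]); return R.from_matrix(np.c_[np.cross(y,z),y,z]).as_quat()
E
python3 - <<'E'
from h import *
for n in("scene","side","wrist"): snap(n,n+'0')
ims=[cv2.imread(f'pics/{n}0_raw.png') for n in("scene","side")]
for n in("scene","side"):
    d=np.load(f'pics/{n}0.npz'); print(n,-d['v'][:3,:3].T@d['v'][:3,3], d['v'][2,:3])
s=monitor.sense(); print(s['clock'],s['position'],s['ee_rot'],s['finger_gap'])
E
```

```text
scene [1.13945042 0.2448404  0.69490119] [-0.61426004 -0.31229889 -0.72467511]
side [ 0.5267698  -0.91840781  0.67847653] [ 0.0632608   0.81649379 -0.57387801]
0.15 [0.16399277 0.49853791 0.23088918] [ 1.58264747e-01  9.87396603e-01 -4.34328163e-04 -1.72319166e-04] 0.9996398193352823
```

View pics/scene0_raw.png

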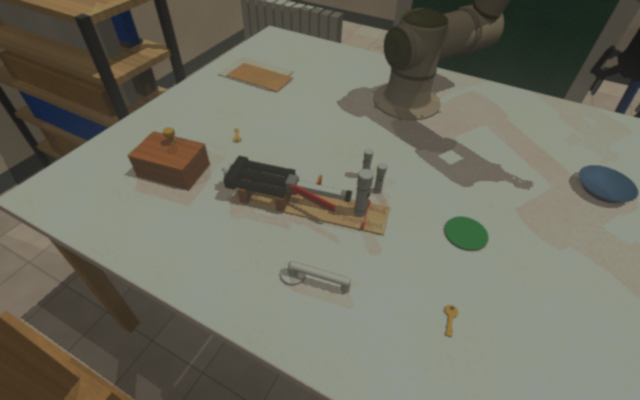

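View pics/side0_raw.png

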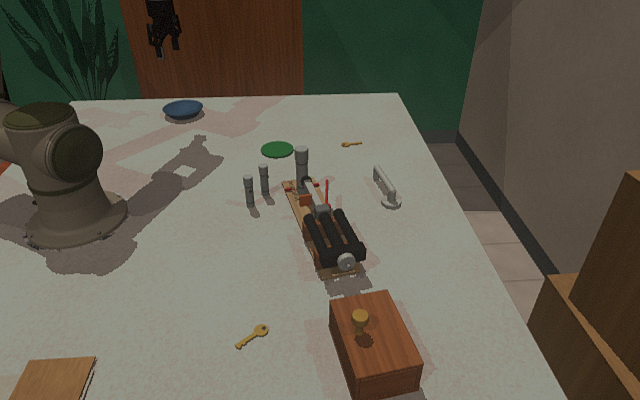

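The scene view has the tripod around (300,190), the torch at (363,190) with two small lookalikes behind it, and the coaster at (466,233). The side view has the torch at (302,168) and the coaster at (277,149). I'll enlarge both.

```bash
python3 - <<'E'
import cv2
a=cv2.imread('pics/scene0_raw.png')[145:245,215:415]; b=cv2.imread('pics/side0_raw.png')[135:285,240:440]
cv2.imwrite('pics/c1.png',cv2.convertScaleAbs(cv2.resize(a,None,fx=4,fy=4,interpolation=2),alpha=1.5)); cv2.imwrite('pics/c2.png',cv2.convertScaleAbs(cv2.resize(b,None,fx=4,fy=4,interpolation=2),alpha=1.4))
E
```

```text
(no output)
```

View pics/c1.png

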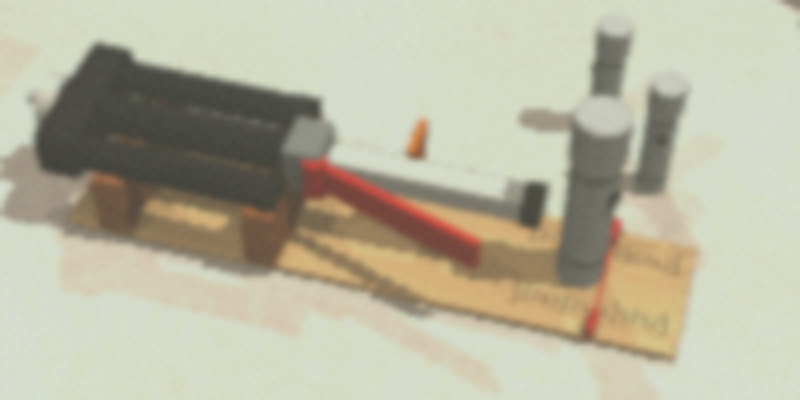

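View pics/c2.png

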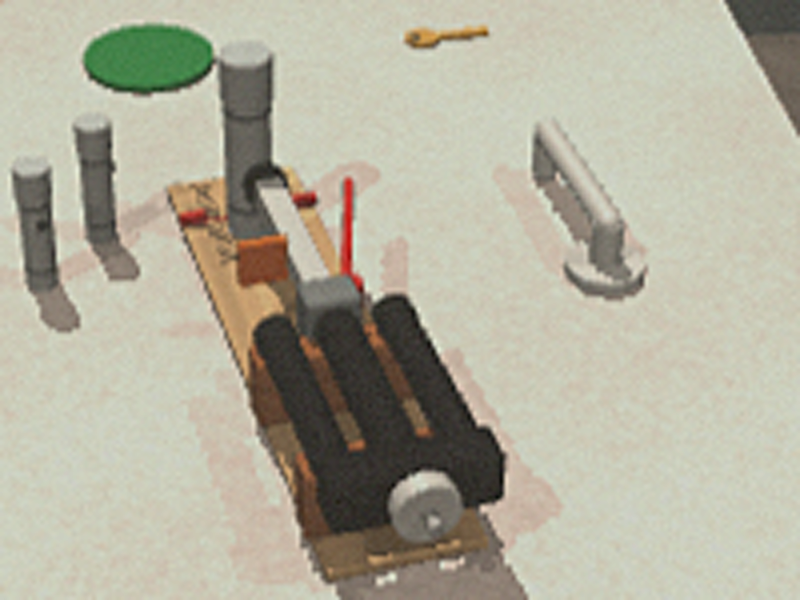

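The scene crop shows the board's far end at crop corners (697,247) and (675,357), and the torch top at (603,115). The side crop shows the same corners at (168,185) and (292,165), the torch top at (247,55), and the pointers at (192,217) and (305,199). I'll fit a pose to these.

```bash
cat > fit.py <<'E'
from h import *
from scipy.optimize import least_squares
S=lambda u,v:('scene0',215+u/4-.4,145+v/4-.4); D=lambda u,v:('side0',240+u/4-.4,135+v/4-.4)
def tri(obs):
    return least_squares(lambda p:np.concatenate([px(f,p)-[u,v] for f,u,v in obs]),[.5,0,.1])
r=tri([S(603,115),D(247,55)]); print('torchtop',r.x,r.fun)
for n,o in dict(S_R=S(697,247),S_L=S(675,357),D_L=D(168,185),D_R=D(292,165)).items(): print(n,at(*o,.008))
print('ptr',at(*D(192,217),.013),at(*D(305,199),.013))
print('torchbase',at(*S(580,275),.008))
print('foot top', at(*S(532,190),.07))
r=tri([S(420,122),D(262,238)]); print('tabtop',r.x,r.fun)
r=tri([S(475,240),D(348,180)]); print('levertip',r.x,r.fun)
for f in('scene0','side0'):
    im=cv2.imread(f'pics/{f}_raw.png').astype(int); g=(im[...,1]>im[...,2]+40)&(im[...,1]>im[...,0]+25); g[:120]=0
    n,l,st,c=cv2.connectedComponentsWithStats(g.astype('uint8')); i=1+st[1:,4].argmax(); print('coaster',st[i],at(f,*c[i],.005))
# stand fit: x,y,yaw(world angle of stand y), mark y
obs=[(S(697,247),(-.045,.225,.008)),(S(675,357),(.045,.225,.008)),(D(168,185),(-.045,.225,.008)),(D(292,165),(.045,.225,.008)),
 (D(325,578),(-.045,-.16,.0)),(D(262,238),(-.0235,.048,.075)),(S(420,122),(-.0235,.048,.075)),
 (D(192,217),(-.038,None,.012)),(D(305,199),(.038,None,.012)),(S(532,183),(0,.126,.074)),(S(590,330),(.038,None,.012))]
def W(q,p):
    y=p[1] if p[1] is not None else q[3]
    c,s=np.cos(q[2]),np.sin(q[2]); return [q[0]+p[0]*s+y*c,q[1]-p[0]*c+y*s,p[2]]
def res(q): return np.concatenate([px(o[0],W(q,p))-o[1:] for o,p in obs])
r=least_squares(res,[.55,0,1.9,.17],loss='soft_l1'); print(r.x); print(res(r.x).reshape(-1,2).round(1).tolist())
E
python3 fit.py
```

```text
torchtop [0.55168338 0.06539532 0.13682853] [-0.11075125  0.1248126  -0.13696682 -0.13010624]
S_R [0.49814841 0.12245153 0.008     ]
S_L [0.58607343 0.14172358 0.008     ]
D_L [0.49714626 0.1192568  0.008     ]
D_R [0.58321125 0.13882412 0.008     ]
ptr [0.51309689 0.07148912 0.013     ] [0.58899868 0.08780268 0.013     ]
torchbase [0.5549279  0.06792379 0.008     ]
foot top [0.56080822 0.03286552 0.07      ]
tabtop [ 0.5531401  -0.04771482  0.0784452 ] [-0.8167317   0.81216574 -0.87703985 -0.70724737]
levertip [0.61205044 0.02123172 0.06973704] [ 0.08160385 -0.07833066  0.0987234   0.07593142]
coaster [446 217  41  32 977] [0.48587928 0.31153571 0.005     ]
coaster [261 142  32  14 356] [0.48248662 0.30799829 0.005     ]
[ 0.58769236 -0.08842101  1.78046091  0.17354351]
[[0.1, -0.4], [-0.1, -0.5], [-0.1, -0.6], [0.6, -0.4], [-0.1, 1.2], [-0.2, 0.1], [-0.7, 2.4], [0.5, -0.1], [-0.1, 0.0], [0.8, 1.0], [0.2, -2.1]]
```

```bash
cat >> h.py <<'E'
Q=np.array([0.58769,-0.08842,1.78046,0.17354])
def st(x,y,z):
    c,s=np.cos(Q[2]),np.sin(Q[2]); return np.array([Q[0]+x*s+y*c,Q[1]-x*c+y*s,z])
def inst(p):
    c,s=np.cos(Q[2]),np.sin(Q[2]); d=np.array(p)[:2]-Q[:2]; return np.array([d[0]*s-d[1]*c,d[0]*c+d[1]*s])
YAW=Q[2]-np.pi/2
E
python3 - <<'E'
from h import *
D=lambda u,v:('side0',240+u/4-.4,135+v/4-.4)
for u,v,z in((40,285,0),(103,235,0),(605,270,.005),(548,150,.04)):
    p=at(*D(u,v),z); print(p,inst(p))
# lookalike top heights: vertical above base
for b,t in(((40,285),(33,165)),((103,235),(94,122))):
    p=at(*D(*b),0); print(min((abs(px('side0',[p[0],p[1],z])[1]-D(*t)[2]),z) for z in np.arange(.03,.15,.002)))
q=down(YAW); t=np.array([.5517,.0654])
for y in(YAW,YAW+np.pi):
    print(kinematics.ik([*t,.25],down(y)),kinematics.ik([.484,.31,.25],down(y)))
env.reach([*t,.25],q); print(monitor.sense()['clock'],monitor.sense()['joints'])
snap('wrist','w1')
im=cv2.imread('pics/w1_raw.png'); print(px('w1',[*t,.138]))
E
```

```text
[0.41506145 0.0199045  0.        ] [-0.14630247  0.14188164]
[0.45361911 0.07356756 0.        ] [-0.09742024  0.18634449]
[0.77658014 0.00384908 0.005     ] [0.20395768 0.0509346 ]
[0.75311179 0.09513591 0.04      ] [0.20000288 0.14510682]
(np.float64(0.19878076765169794), np.float64(0.09000000000000005))
(np.float64(0.2334811959595413), np.float64(0.08800000000000005))
[-9.29051026e-02  3.68309255e-01  1.37191189e+00 -4.44089210e-16
  1.40137150e+00 -3.02568776e-01] [ 3.65914865e-01  4.11926651e-01  1.30944508e+00 -4.44089210e-16
  1.42022092e+00  1.56251192e-01]
[-9.29051026e-02  3.68309255e-01  1.37191189e+00 -4.44089210e-16
  1.40137150e+00  2.83902388e+00] None
2.2417 [-9.14599138e-02  3.68122505e-01  1.37205738e+00  1.69611865e-04
  1.40138547e+00 -3.02499763e-01]
[322.80675828 191.83945013]
```

View pics/w1_raw.png

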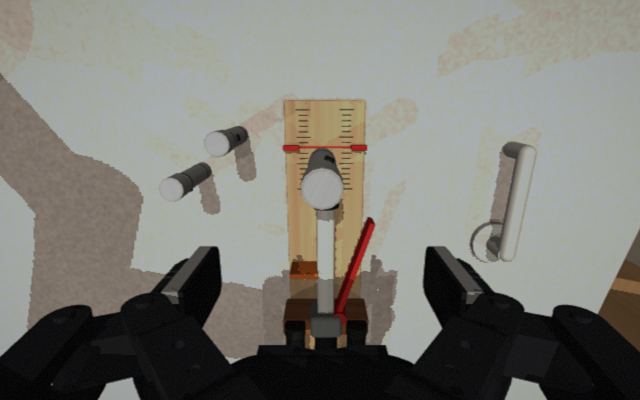

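The torch top is at (322,188), against a predicted (323,192). The board is aligned with the tool, the mark line is at row 148, and the lookalikes are short and clear. Next I'll grasp the head and place the torch.

```bash
python3 - <<'E'
from h import *
p=np.array([.5514,.0675]); c=np.array([.4840,.3098])
env.movel([*p,.101],.15)
env.close_gripper(40); s=monitor.sense(); print(s['finger_gap'],s['gripper_force'],s['clock'])
env.movel([*p,.16],.15)
print(env.movel([*c,.16],.2))
print(env.movel([*c,.090],.05,guard=4)); s=monitor.sense(); print(s['position'],s['contact_force'],s['clock'])
env.hold(.2); snap('side','s2')
env.release(); env.hold(.2); env.movel([*c,.22],.15)
snap('scene','s3'); snap('side','s4')
env.reach([*st(0.014,.05,.25)[:2],.25],down(YAW)); snap('wrist','w2')
print(monitor.sense()['clock'])
a=cv2.imread('pics/s3_raw.png')[150:270,390:510]; b=cv2.imread('pics/s4_raw.png')[100:220,220:340]
cv2.imwrite('pics/c3.png',np.hstack([cv2.resize(i,(400,400)) for i in(a,b)]))
E
```

```text
0.3873952382702246 39.640318751335144 3.9583
False
True
[0.48386323 0.3097902  0.09900556] [0.31960133 0.48886645 2.66487386] 7.0083
10.4917
```

View pics/c3.png

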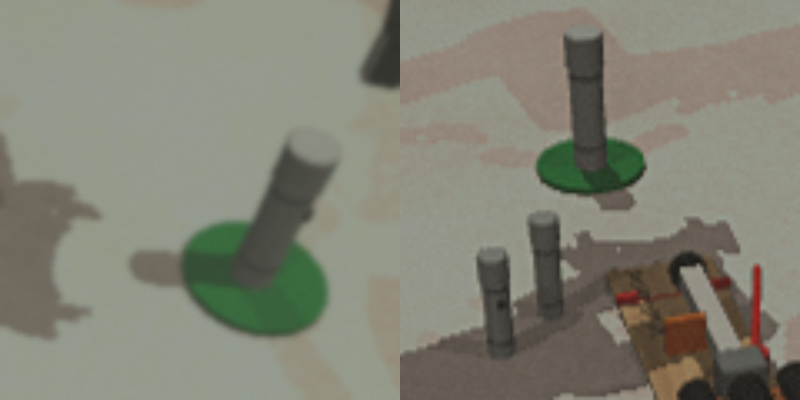

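View pics/w2_raw.png

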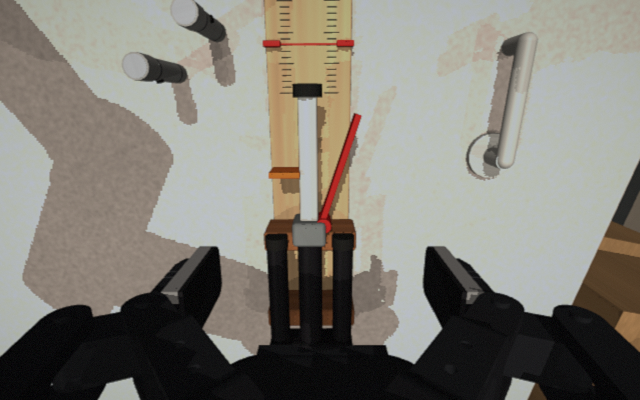

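The torch stands on the coaster, near its centre. In the wrist view the mark line is at row 44, the foot at about rows 84–96 around (307,90), the tab at rows 168–179 and the collar mouth at about row 221.

```bash
python3 - <<'E'
from h import *
for n,u,v,z in(('markL',272,44,.016),('markR',345,44,.016),('line',308,44,.008),('footfar',307,84,.074),('footnear',307,97,.074),('tabnear',282,178,.075),('tabfar',282,169,.075),('tableft',269,173,.075),('collar',309,221,.07),('levertip',358,115,.071),('legL',300,140,.069),('legR',317,140,.069),('boardL',265,20,.008),('boardR',352,20,.008)):
    print(n,inst(at('w2',u,v,z)).round(4))
E
```

```text
markL [-0.0378  0.1741]
markR [0.037  0.1742]
line [-0.0012  0.1753]
footfar [1.000e-04 1.327e-01]
footnear [-1.000e-04  1.215e-01]
tabnear [-0.0247  0.0469]
tabfar [-0.0244  0.0556]
tableft [-0.037   0.0517]
collar [0.0006 0.0014]
levertip [0.0467 0.1056]
legL [-0.0073  0.0824]
legR [0.0088 0.0824]
boardL [-0.0452  0.1981]
boardR [0.0443 0.1983]
```

```bash
python3 - <<'E'
from h import *
X=.014
env.reach([*st(X,.022,0)[:2],.14],down(YAW))
print(env.movel(st(X,.022,.036),.08,guard=8))
f0=monitor.sense()['contact_force']
print(env.movel(st(X,.0825,.036),.04,guard=20))
env.hold(.3); s=monitor.sense(); print(s['clock'],inst(s['position']),s['position'],s['contact_force']-f0)
for n in('wrist','scene','side'): snap(n,n+'5')
a=cv2.imread('pics/wrist5_raw.png')[0:240,180:500]
b=cv2.imread('pics/side5_raw.png')[150:225,265:365]
cv2.imwrite('pics/c5.png',np.vstack([cv2.resize(a,(480,360),interpolation=2),cv2.resize(b[:50],(480,240),interpolation=2)]))
E
```

```text
False
False
14.425 [0.01371022 0.08233559] [ 0.58396339 -0.00503396  0.03599457] [-1.47066229 -5.69858229  0.06619719]
```

View pics/c5.png

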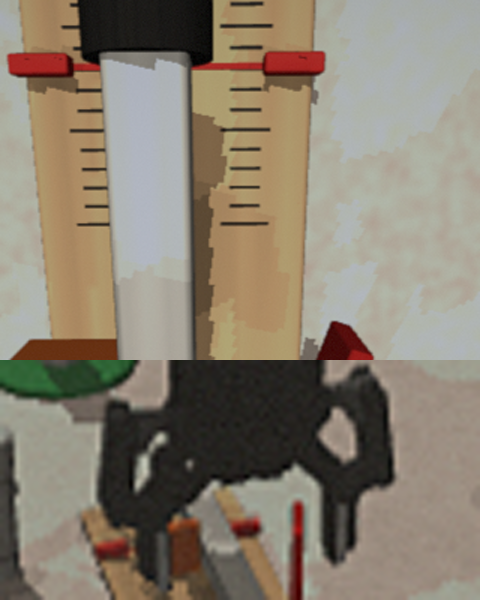

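The foot's back face meets the tube top at crop (145,52), and the pointers are at (40,65) and (294,63). I'll convert these.

```bash
python3 - <<'E'
from h import *
w=lambda u,v:(180+u/1.5-.3,v/1.5-.3)
d=np.load('pics/wrist5.npz'); print('cam',inst(-d['v'][:3,:3].T@d['v'][:3,3]),(-d['v'][:3,:3].T@d['v'][:3,3])[2])
for n,u,v,z in(('ptrLtop near',40,74,.016),('ptrLtop far',40,54,.016),('ptrR near',294,72,.016),('ptrR far',294,52,.016),('line',230,66,.008),('back face',147,52,.069)):
    print(n,inst(at('wrist5',*w(u,v),z)).round(4))
for y in(.1625,.1685,.1745): print(y,[((px('wrist5',st(0,y,.069))-[179.7,-.3])*1.5).round(1)])
E
```

```text
cam [0.01284459 0.15094439] 0.17857199693009143
ptrLtop near [-0.0385  0.1722]
ptrLtop far [-0.038   0.1777]
ptrR near [0.0367 0.1728]
ptrR far [0.0365 0.1783]
line [0.018  0.1756]
back face [-0.0003  0.1693]
0.1625 [array([149.4,  89. ])]
0.1685 [array([148.4,  56.6])]
0.1745 [array([147.4,  23.1])]
```

The line is at y = 0.1753 and the foot centre at 0.1753, so the foot is on the mark. Next I'll close with a light grip, then centre on leg and lever.

```bash
python3 - <<'E'
from h import *
def rep(t):
    s=monitor.sense(); print(t,round(s['clock'],2),inst(s['position']).round(4),s['finger_gap'],s['gripper_force'],s['contact_force'].round(1))
rep(0); env.close_gripper(20); rep('closed'); snap('wrist','w6')
env.movel(st(.003,.0825,.036),.03); rep('moved')
env.close_gripper(40); env.hold(.3); rep('final'); snap('wrist','w7')
a,b=[cv2.imread(f'pics/{n}_raw.png')[0:300,160:480] for n in('w6','w7')]
cv2.imwrite('pics/c7.png',np.hstack([cv2.resize(i,(400,375),interpolation=2) for i in(a,b)]))
E
```

```text
0 14.57 [0.0137 0.0823] 0.9984334530351191 2.3963119089603424 [-0.1 -5.3  0.1]
closed 15.22 [0.0096 0.0826] 0.42914628701456703 19.69229273556266 [-28.8 -11.3  25.9]
moved 15.79 [0.0031 0.0825] 0.2745532628323798 22.313087582588196 [-3.3 -1.9 10.8]
final 16.31 [0.0028 0.0825] 0.25746825379876337 40.7302837818861 [-6.  -3.3 11.8]
```

View pics/c7.png

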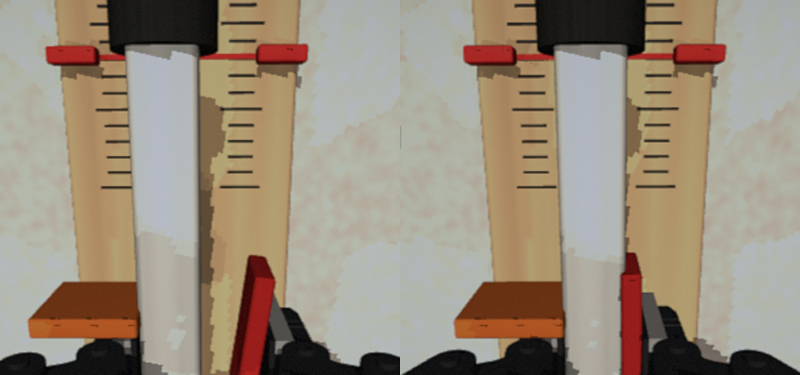

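On the right the lever lies flat along the leg, with the foot's back face at crop row 45 and the line at row 58. I'll check both numerically, along with the torch from the other cameras.

```bash
python3 - <<'E'
from h import *
w=lambda u,v:(160+(u-400)*.8-.1,v*.8-.1)
for n,u,v,z in(('line',632,58,.008),('ptrLfar',490,47,.016),('ptrLnear',490,64,.016),('back',590,45,.069),('tip L',627,256,.071),('tip R',639,256,.071),('blade L',622,275,.071),('blade R',640,275,.071)):
    print(n,inst(at('w7',*w(u,v),z)).round(4))
snap('side','s8'); snap('scene','sc8')
b=cv2.imread('pics/s8_raw.png')[120:220,220:380]; a=cv2.imread('pics/sc8_raw.png')[130:260,290:498]
w=cv2.imread('pics/w7_raw.png')[180:300,300:400]
cv2.imwrite('pics/c8.png',np.hstack([cv2.resize(a,(400,300),interpolation=2),cv2.resize(w,(360,300),interpolation=2)]))
E
```

```text
line [0.0129 0.1749]
ptrLfar [-0.038   0.1773]
ptrLnear [-0.0384  0.1717]
back [-0.0011  0.1693]
tip L [0.0085 0.117 ]
tip R [0.0118 0.117 ]
blade L [0.0073 0.1116]
blade R [0.0122 0.1116]
```

View pics/c8.png

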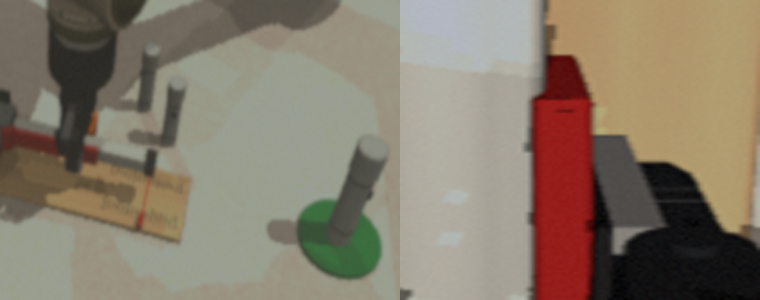

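The lever is flat against the leg, the foot is within about 1 mm of the mark, and the torch stands on the coaster.

```bash
python3 -c "
from h import *
print(job.hand_in())"
```

```text
the job is handed in; nothing more can be done
None
```

I handed the job in, but the call gave no verdict. My last check showed the torch upright on the coaster, the foot within about 1 mm of the mark, and the lever closed flat against the leg with the fingers still squeezing both at about 40 N.

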